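Turn the double-ended blades round in the service case

TASK

Get the service case ready: first move the fuse tin from the cover onto the black mat, standing flat near the middle of the mat, then open the clear cover, flip its stay fully up and let the cover down to lean on the stay. Pull each double-ended screwdriver blade out of its handle, turn it end for end and push it fully home in the same handle, so that the fresh yellow-banded end sticks out. Leave the cover propped on its stay and the tin on the mat, and do not disturb the meter, the spool or the tape.

Things in the scene. Friction and masses are not known exactly. Their poses are not given: they have to be found in the camera images.
- case: Blue metal service case fixed on the bench. Origin on its underside; x points away from the robot's side to the hinge, y left, z up. Outside x -113..+106, y -186..+166 mm, rim at z 72; walls and floor 6 thick. Three stubby red-and-black screwdriver handles lie fixed along x inside, at y -110, -35, +40, from the far wall to x +35 where their mouths face -x; 31 mm across, tops at z 56.
- cover (a joint): Angle of the clear plastic cover (0.25 kg, 5 mm thick, 219 mm long): 0 shut, grows as it opens up and away from the robot; back stop at 1.70. It falls shut (damped) from below upright, leans on the back stop from beyond 1.6; with the stay up it rests on it at about 1.46.
- cover_bar (a point): Middle of the cover's black pull bar, a round bar 10 mm thick and 120 long parallel to the hinge, 40 mm beyond the cover's front edge and held at its ends; 259 mm from the hinge line. With the cover shut it lies 75 mm above the bench.
- cover_hinge (a point): Middle of the hinge line (along the case's y), at case x +106, z 72.5.
- stay (a joint): Angle of the cover's stay, a steel rod 8 mm thick and 95 long that lies inside the case along the far wall: 0 lying (pointing to case +y), swings up about an axis along the case's x to its stop at 1.62 (upright, a little past). It stays where it is left. Upright, it stands just in front of the open cover.
- stay_tab (a point): Middle of the stay's yellow tab to be gripped, a round pin 10 mm thick along the case's x that sticks out 28 mm from the rod towards the robot near its free end; 85 mm from the pivot. This point is 19 mm out from the axis of the rod.
- stay_pivot (a point): Point on the stay's pivot axis, in the plane of stay_tab; at case x +73, y +35, z 62.
- tin: Square metal fuse tin with a red rim, 56 x 56 x 28 mm, 0.15 kg; origin at the centre of its underside, z up. It starts on the shut cover.
- mat: Black rubber mat fixed on the bench, 150 x 150 x 3 mm; origin at the centre of its underside.
- meter: Yellow multimeter lying on the bench, 140 x 75 x 34 mm, a bystander; origin at the centre of its underside.
- spool: Small red wire spool standing on the bench, 72 mm across, 58 high, a bystander; origin at the centre of its underside.
- tape: Roll of green tape lying on the bench, 70 mm across, 20 high, a bystander; origin at the centre of its underside.
- blade0: Double-ended screwdriver blade of handle 0, a square bar 10 x 10 mm, 110 long, the last 8 mm of each end 6.5 mm thick; 80 g. Yellow band at the fresh end, black band at the used end. Origin at its centre, x points to the fresh end. At the start the fresh end is in the handle, 74 mm stick out. May be absent (handle empty).
- blade0_fresh (a point): Tip of the fresh (yellow) end of blade 0.
- blade0_used (a point): Tip of the used (black) end of blade 0.
- socket0_bottom (a point): Bottom of the blind bore of handle 0: case x +71, y -110, z 39; the inner tip of a seated blade lies here. The bore runs along x, 36 deep from its mouth at x +35, 14 wide, 13 high (z 34 to 47); a 6 x 6 mm post at x -12 under the blade, its top at z 34, keeps the blade level.
- blade1: Double-ended screwdriver blade of handle 1, a square bar 10 x 10 mm, 110 long, the last 8 mm of each end 6.5 mm thick; 80 g. Yellow band at the fresh end, black band at the used end. Origin at its centre, x points to the fresh end. At the start the fresh end is in the handle, 74 mm stick out. May be absent (handle empty).
- blade1_fresh (a point): Tip of the fresh (yellow) end of blade 1.
- blade1_used (a point): Tip of the used (black) end of blade 1.
- socket1_bottom (a point): Bottom of the blind bore of handle 1: case x +71, y -35, z 39; the inner tip of a seated blade lies here. The bore runs along x, 36 deep from its mouth at x +35, 14 wide, 13 high (z 34 to 47); a 6 x 6 mm post at x -12 under the blade, its top at z 34, keeps the blade level.
- blade2: Double-ended screwdriver blade of handle 2, a square bar 10 x 10 mm, 110 long, the last 8 mm of each end 6.5 mm thick; 80 g. Yellow band at the fresh end, black band at the used end. Origin at its centre, x points to the fresh end. At the start the fresh end is in the handle, 74 mm stick out. May be absent (handle empty).
- blade2_fresh (a point): Tip of the fresh (yellow) end of blade 2.
- blade2_used (a point): Tip of the used (black) end of blade 2.
- socket2_bottom (a point): Bottom of the blind bore of handle 2: case x +71, y 40, z 39; the inner tip of a seated blade lies here. The bore runs along x, 36 deep from its mouth at x +35, 14 wide, 13 high (z 34 to 47); a 6 x 6 mm post at x -12 under the blade, its top at z 34, keeps the blade level.
Things that resemble listed ones, but are neither listed nor needed, are in the scene too. Of the things that look like the tin, the smallest one is meant.

How it is judged:
By the outcome, as a careful person would: the job done as asked, in the order asked, and still so for the second after the job is handed in, with the robot touching nothing.
Of blade0, blade1, blade2 only 2 to 3 are there at a start; the rules pass over those that are not, and their reading is None.
At some moment in a run one of tin may be knocked a few centimetres aside while the robot is not near it.
Once in a run the grip may slacken for a moment while it holds something.
It also fails if it takes over 210 s, if anything falls off the work surface, if the arm or the gripper's body presses on something with over 40 N, if the wrist force passes 120 N, or if a joint passes its speed limit or range.

ROBOT

A 7-joint arm with a two-finger parallel gripper is mounted at the origin on the work surface. World frame = base frame: x ahead of the robot, y to its left, z up, the work surface at z = 0. Lengths are in m, angles in rad, forces in N, time in s.
With the tool pointing down it reaches from about 0.35 to 0.9 m from the base axis. Payload 7.2 kg.
Tool frame: the origin (TCP) lies on the front face of the gripper's body, between the roots of the fingers; the fingertips stand bot.nose_length ahead of it and the grasp point (between the pads) lies 61 mm ahead of it (bot.nose_length is the distance from the TCP to the fingertips, in m); z points along the fingers, y is the line along which they close (so a half turn about z gives the same grasp; the last joint's range is limited). The gripper opens to 88 mm and grips with 3 to 60 N. Pads are 20 mm wide; open, the fingers measure 115 mm over their backs; the gripper's body (75 mm by 178 mm) begins 61 mm behind the grasp point.
Start: joints at [1.057, 0.411, -0.013, 1.596, 0.006, 1.134, -0.082], TCP at [0.269, -0.564, 0.303] pointing down, gripper open.
Joint ranges: [-2.95, 2.95], [-0.29, 1.99], [-1.47, 1.44], [0.14, 2.54], [-1.03, 4.17], [0.13, 1.85], [-2.86, 2.86]. Speed limits (rad/s): [2.39, 2.39, 3.01, 3.01, 3.14, 3.14, 3.14].

INTERFACE

Orientations are given as a rotation vector (axis times angle).
In Python, from plant import bot gives the robot as it stands.
- The arm moves only by the tool jog_arm, never from a script. Its argument "rows" is a list that holds one entry, the list of rows, each a list of 5 numbers: the opening, from 0 (shut) to 1 (fully open), then the shift along the tool's x, y, z in mm, then the turn about the tool's z in units of 6 degrees (1.0 is 6 degrees). In form: [[[jaw, x, y, z, twist], ...]]. A call has 1 to 12 rows; each row is the pose to reach, as a shift and turn from the pose commanded when the call began, along the tool's axes at that moment; what a row does not reach only later rows make up. A row lasts 1/8 s, in which the tool goes at most 62.5 mm and 10.7 degrees, less where a joint would pass 70% of its speed; a pose out of reach is approached as far as the arm can. A call with a gripper value outside its range is refused whole. The fingers move at their own pace and stop on an object; the grip force is fixed at half the most. Time passes only in rows, so rows that repeat a pose let the fingers close. It gives the time, the measured TCP pose, the force, the opening and the grip force at its end, in the units of the state.
- bot.get_obs(): the state, without advancing time (a new reading comes with each control period).
- bot.get_image(name): name is "side" or "top"; returns the picture (420x560x3 uint8, red, green, blue); there is no depth.
- bot.camera_info(name): a dict with "intrinsics" (3x3 intrinsics, pixels), "k1" (the pictures are not rectified: a ray, as slopes to the right and down, at radius r is drawn at 1 + k1 r^2 times it, then the intrinsics apply), "eye" and "orientation" of the camera in the world. Camera axes: x right, y down, z forward; pixel columns grow to the right and rows downward; lengths in m; the calibration is good to about 2 mm. A picture is of the moment at which its call begins. camera_info takes no time and is no camera call.
- bot.job_done(): hands the job in; it is judged then, once.
The state is a dict: "time_s": time; "joints": joint angles; "joint_velocities": joint speeds; "tau": joint torques, N m; "tcp_pos": TCP position; "ee_rot": TCP orientation; "wrist_force": force on the tool from outside, world axes, zero at the start; "moment": the same for the moment, N m; "opening": finger opening in m; "finger_force": force on a finger pad.
Only numpy, scipy, OpenCV 4.12 (cv2) and the standard library are available. Lean on these libraries where they do the work, as an engineer would, in place of code of your own. Each camera call takes 0.05 s, during which the arm holds its last target. There are 200 camera calls.

## Working session

There is one attempt and no reset: what is moved stays moved. The work goes in short steps, Python scripts to look and compute and a tool call to move; the robot and the scene stay as the last step left them, time stands still between calls to the robot, and variables do not carry over. Pictures are saved under pics/ and viewed, at most 14 in all, crops included, and the job is handed in when it is done.

Besides the shell and the picture viewer there is one more tool, called after "Emit:" as name(argument=value, ...) on one line, values as JSON. jog_arm: Moves the arm, as the interface text tells. Its arguments: {"type":"object","properties":{"rows":{"type":"array"}},"required":["rows"]}

```bash
mkdir -p pics; ls; python3 - <<'E'
from plant import bot
import cv2
for n in ("side","top"):
    im=bot.get_image(n); cv2.imwrite(f"pics/{n}0.png",im[:,:,::-1]); print(n,bot.camera_info(n))
print(bot.get_obs(), bot.nose_length)
E
```

```text
pics
side {'intrinsics': array([[446.24743829,   0.        , 271.46040051],
       [  0.        , 446.24743829, 203.8414942 ],
       [  0.        ,   0.        ,   1.        ]]), 'k1': -0.04134643761840685, 'eye': array([0.38971455, 1.06771672, 1.13526172]), 'orientation': array([-0.35231615,  2.79975369, -1.1836789 ])}
top {'intrinsics': array([[490.61774259,   0.        , 278.60694114],
       [  0.        , 490.61774259, 213.20674955],
       [  0.        ,   0.        ,   1.        ]]), 'k1': 0.029896023071010004, 'eye': array([0.46252114, 0.01246183, 1.34230281]), 'orientation': array([-2.1238936 ,  2.1833634 , -0.12475641])}
{'time_s': 0.1, 'joints': array([ 1.05680772,  0.41185398, -0.01271871,  1.5969519 ,  0.00562223,
        1.13431252, -0.08216784]), 'joint_velocities': array([ 0.00120562, -0.00233135, -0.00175961, -0.0018277 , -0.00021461,
        0.0010455 ,  0.00196639]), 'tau': array([ 3.32473690e-03, -5.89100862e+01,  6.44091927e-01, -2.91713244e+01,
       -5.38170116e-02,  1.45410435e-02,  7.97960524e-05]), 'tcp_pos': array([ 0.26930434, -0.56362496,  0.30187529]), 'ee_rot': array([-3.06246414e+00, -6.94255165e-01,  7.03121548e-04]), 'wrist_force': array([-0.0417591 ,  0.28830659, -0.60931604]), 'moment': array([-0.04015507,  0.03156878,  0.03232255]), 'finger_force': 0.0, 'opening': 0.08764695629454465} 0.08
```

View pics/side0.png

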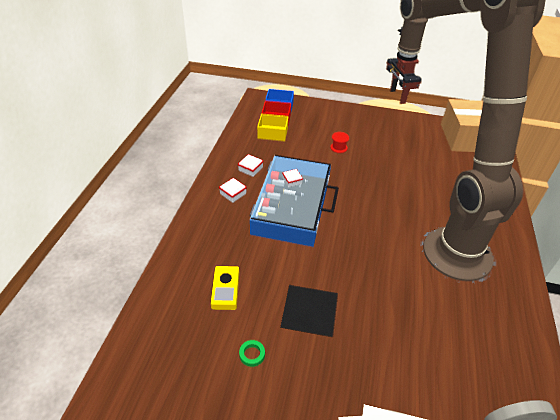

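View pics/top0.png

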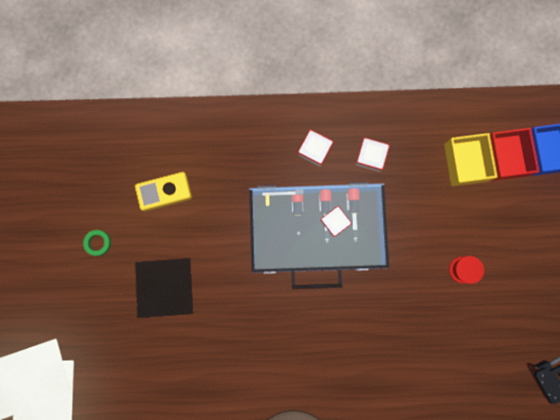

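The top view shows the case around (318,228), the tin on the cover at (336,222), the mat at (164,288) and the bar at (316,286). The side view shows the tin at (292,177), the mat at (310,310) and the case at (290,200). Next I'll enlarge both views.

```bash
cat > h.py <<'E'
import numpy as np, cv2
from scipy.spatial.transform import Rotation as R
from scipy.optimize import least_squares
from plant import bot
C={n:bot.camera_info(n) for n in("side","top")}
def ray(n,p):
    c=C[n];d=(np.linalg.inv(c["intrinsics"])@[p[0],p[1],1])[:2];u=d.copy()
    for _ in range(20):u=d/(1+c["k1"]*(u@u))
    v=R.from_rotvec(c["orientation"]).apply([*u,1]);return c["eye"],v/np.linalg.norm(v)
def proj(n,X):
    c=C[n];q=R.from_rotvec(c["orientation"]).inv().apply(np.asarray(X,float)-c["eye"]);q=np.atleast_2d(q)
    s=q[:,:2]/q[:,2:];s=s*(1+c["k1"]*(s**2).sum(1,keepdims=True))
    K=c["intrinsics"];return s*[K[0,0],K[1,1]]+K[:2,2]
def onz(n,p,z):
    e,v=ray(n,p);return e+v*(z-e[2])/v[2]
def tri(ps,pt):
    A=[];b=[]
    for n,p in(("side",ps),("top",pt)):
        e,v=ray(n,p);M=np.eye(3)-np.outer(v,v);A.append(M);b.append(M@e)
    return np.linalg.lstsq(np.vstack(A),np.hstack(b),rcond=None)[0]
def shot(n,name,box=None,f=4):
    im=bot.get_image(n)[:,:,::-1];
    if box: x0,y0,x1,y1=box;im=cv2.resize(im[y0:y1,x0:x1],None,fx=f,fy=f,interpolation=cv2.INTER_CUBIC)
    cv2.imwrite(f"pics/{name}.png",im)
E
python3 - <<'E'
from h import *
shot("side","s1",(215,140,350,260),5); shot("top","t1",(235,175,400,295),4.8)
for n in("top","side"):
    im=bot.get_image(n).astype(int)
    m=(im.max(2)<45).astype(np.uint8)
    k,l,s,c=cv2.connectedComponentsWithStats(m)
    for i in range(1,k):
        if 1000<s[i,4]<6000: print(n,s[i],c[i],onz(n,c[i],.003),
          cv2.boxPoints(cv2.minAreaRect(np.argwhere(l==i)[:,::-1].astype(np.float32))).round(1).tolist())
E
```

```text
top [ 136  259   56   58 2842] [163.41238564 288.06685433] [0.43433678 0.33726922 0.003     ] [[135.10000610351562, 261.6000061035156], [188.89999389648438, 258.70001220703125], [191.8000030517578, 313.70001220703125], [138.0, 316.5]]
side [ 281  285   56   51 2146] [309.38490214 310.55731594] [0.43913725 0.34265204 0.003     ] [[280.1000061035156, 327.0], [287.5, 284.6000061035156], [338.70001220703125, 293.5], [331.29998779296875, 335.8999938964844]]
```

View pics/s1.png

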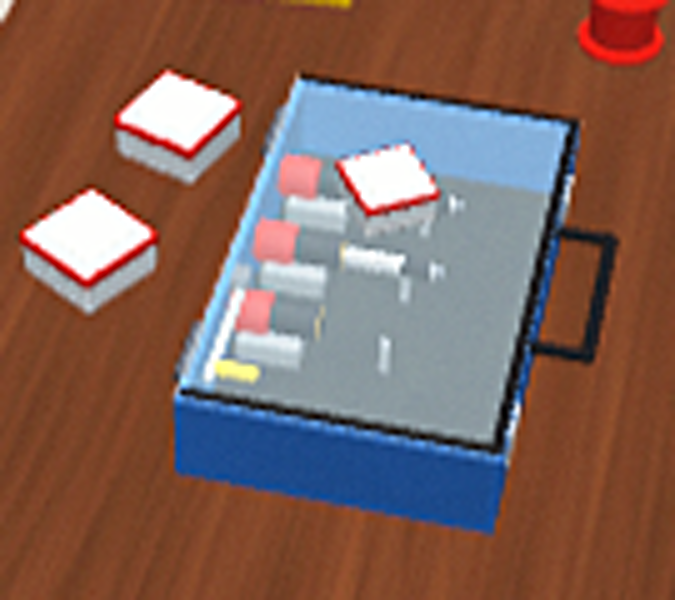

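View pics/t1.png

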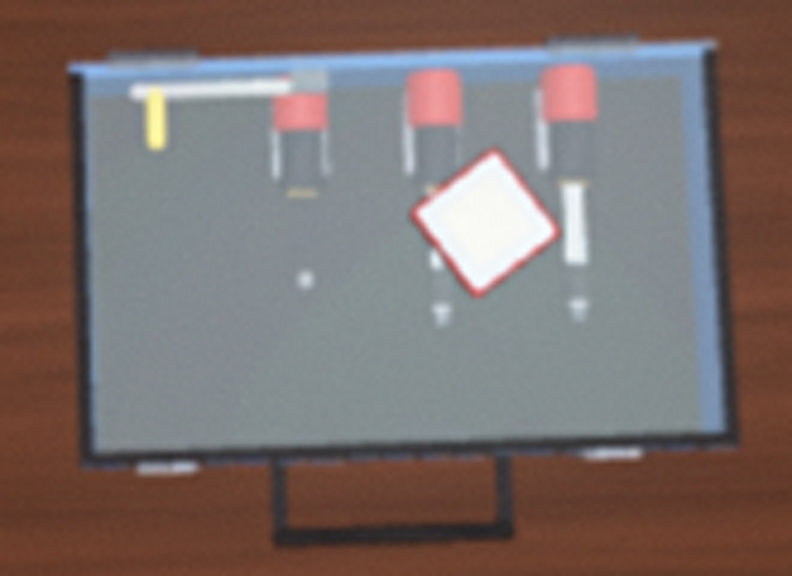

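```bash
cat >> h.py <<'E'
T1=lambda P,f=4.8,x0=235,y0=175:(np.array(P,float)+.5)/f-.5+[x0,y0]
S1=lambda P,f=5,x0=215,y0=140:(np.array(P,float)+.5)/f-.5+[x0,y0]
E
python3 - <<'E'
from h import *
# case: far-right, near-right, far-left, near-left, bar right, bar left
L=np.array([[106,-186],[-113,-186],[106,166],[-113,166],[-153,-60],[-153,60]])/1000
Lz=np.array([.0765]*4+[.075]*2)
t=T1([(715,45),(737,440),(71,65),(85,462),(512,533),(277,538)]); s=S1([(302,78),(578,122),(178,392),(502,450),(612,240),(588,357)])
def X(q): return np.c_[np.c_[L[:,0]*np.cos(q[2])-L[:,1]*np.sin(q[2])+q[0],L[:,0]*np.sin(q[2])+L[:,1]*np.cos(q[2])+q[1]],Lz+q[3]]
for w in((1,1),(1,0),(0,1)):
    f=lambda q:np.r_[w[0]*(proj("top",X(q))-t).ravel(),w[1]*(proj("side",X(q))-s).ravel(),(q[3]*1000/(3 if sum(w)==2 else .1))]
    r=least_squares(f,[.6,0,0,0],loss="soft_l1");print(w,r.x.round(4),np.abs(r.fun).max().round(2))
for a,b in zip(s,t):print(tri(a,b).round(4))
tt=T1([(494,150),(558,231),(477,297),(412,214)]);st=S1([(407,145),(438,187),(371,213),(337,166)])
P=np.array([tri(a,b) for a,b in zip(st,tt)]);print(P.round(4),P.mean(0))
for n,q in(("top",tt),("side",st)):
    Q=np.array([onz(n,a,.105) for a in q]);print(n,Q.mean(0).round(4),np.linalg.norm(np.diff(Q,axis=0),axis=1),np.degrees(np.arctan2(*(Q[1]-Q[0])[[1,0]])),np.degrees(np.arctan2(*(Q[2]-Q[1])[[1,0]])))
# mat fit
print(tri((309.38,310.56),(163.41,288.07)))
E
```

```text
(1, 1) [ 0.5847 -0.0713  0.0049 -0.0007] 1.39
(1, 0) [ 0.584 -0.071  0.005 -0.   ] 1.4
(0, 1) [ 0.5856 -0.0717  0.0034 -0.    ] 1.12
[ 0.6898 -0.2561  0.0737]
[ 0.4759 -0.2559  0.0756]
[0.6881 0.095  0.079 ]
[0.4732 0.0917 0.0791]
[ 0.4313 -0.1345  0.0724]
[ 0.4313 -0.0093  0.0762]
[[ 0.6054 -0.1273  0.135 ]
 [ 0.5783 -0.1681  0.0648]
 [ 0.5802 -0.1181  0.0739]
 [ 0.6089 -0.0807  0.1433]] [ 0.59321021 -0.12355172  0.10427054]
top [ 0.5924 -0.1237  0.105 ] [0.05433899 0.05541802 0.05533082] -144.11883847475877 127.3922082602781
side [ 0.595  -0.1223  0.105 ] [0.05012469 0.05596037 0.05512089] 127.63869058457108 44.61130504590185
[ 0.43680342  0.33883862 -0.0026693 ]
```

```bash
cat >> h.py <<'E'
CX,CY,CA=.5847,-.0713,.005
def cw(x,y,z):  # case mm -> world m
    c,s=np.cos(CA),np.sin(CA);x,y,z=x/1e3,y/1e3,z/1e3
    return np.array([CX+c*x-s*y,CY+s*x+c*y,z])
def pose():
    o=bot.get_obs();M=R.from_rotvec(o["ee_rot"]).as_matrix();return o,M,np.degrees(np.arctan2(M[1,0],M[0,0]))
def go(grasp,phi=None,tag=""):
    """shift in mm + twist units bringing the GRASP POINT to 'grasp' (m), yaw phi deg"""
    o,M,ph=pose();d=np.asarray(grasp)+[0,0,.061]-o["tcp_pos"]
    tw=0 if phi is None else -((phi-ph+180)%360-180)/6
    print(tag,"shift",(M.T@d*1e3).round(1),"twist",round(tw,2),"| phi",round(ph,1),"tcp",o["tcp_pos"].round(4),"t",round(o["time_s"],2),"F",o["wrist_force"].round(1),"open",round(o["opening"]*1e3,1),"j7",o["joints"][6].round(2))
E
python3 - <<'E'
from h import *
go([.593,-.123,.20],36.5)
E
```

```text
shift [ 482.  -258.2   41.5] twist -1.83 | phi 25.5 tcp [ 0.2694 -0.5638  0.3024] t 0.3 F [ 0.4 -0.3 -0.7] open 87.7 j7 -0.08
```

Emit:
jog_arm(rows=[[[1,482,-258,0,-1.83],[1,482,-258,0,-1.83],[1,482,-258,0,-1.83],[1,482,-258,0,-1.83],[1,482,-258,0,-1.83],[1,482,-258,0,-1.83],[1,482,-258,0,-1.83],[1,482,-258,0,-1.83],[1,482,-258,0,-1.83],[1,482,-258,0,-1.83],[1,482,-258,42,-1.83],[1,482,-258,42,-1.83]]])

```text
time_s: 1.8
tcp_pos: [0.5911, -0.1242, 0.258]
ee_rot: [-2.982, -0.982, 0.009]
wrist_force: [0.2, 0.3, 0.5]
opening: 0.088
finger_force: 0.0
```

```bash
python3 - <<'E'
from h import *
go([.593,-.123,.099],36.5)
shot("side","s2",(215,110,350,230),5)
E
```

```text
shift [ 2.7  0.6 98. ] twist -0.0 | phi 36.5 tcp [ 0.5911 -0.1242  0.258 ] t 1.8 F [0.2 0.3 0.5] open 88.0 j7 -0.92
```

View pics/s2.png

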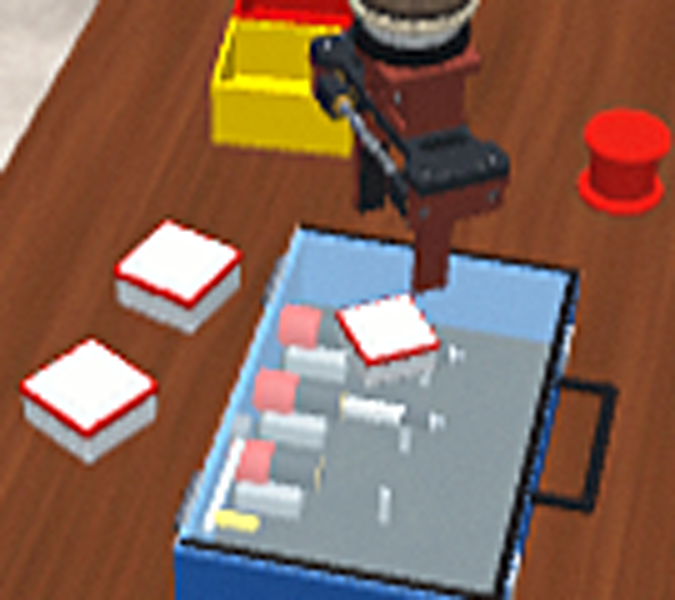

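In the crop the tin is unmoved at (388,328), the same place as before, and the open gripper is above it. I'll descend and grip it.

Emit:
jog_arm(rows=[[[1,2.5,0.5,50,0],[1,2.5,0.5,80,0],[1,2.5,0.5,98,0],[1,2.5,0.5,98,0],[0.3,2.5,0.5,98,0],[0.3,2.5,0.5,98,0],[0.3,2.5,0.5,98,0],[0.3,2.5,0.5,98,0],[0.3,2.5,0.5,98,0],[0.3,2.5,0.5,98,0]]])

```text
time_s: 3.1
tcp_pos: [0.5959, -0.1224, 0.1633]
ee_rot: [2.983, 0.984, 0.002]
wrist_force: [-0.2, -0.0, 5.8]
opening: 0.056
finger_force: 30.0
```

Emit:
jog_arm(rows=[[[0.3,0,0,-20,0],[0.3,0,0,-60,0],[0.3,0,0,-100,0],[0.3,0,0,-100,0]]])

```text
time_s: 3.6
tcp_pos: [0.5965, -0.1222, 0.2654]
ee_rot: [2.981, 0.984, 0.007]
wrist_force: [-1.1, -0.5, -2.2]
opening: 0.0558
finger_force: 30.0
```

```bash
python3 - <<'E'
from h import *
go([.437,.339,.2])
E
```

```text
shift [ 146.2 -465.6    3.3] twist 0 | phi 36.5 tcp [ 0.5965 -0.1222  0.2654] t 3.6 F [-1.1 -0.5 -2.2] open 55.8 j7 -0.92
```

Emit:
jog_arm(rows=[[[0.3,146,-465,0,0],[0.3,146,-465,0,0],[0.3,146,-465,0,0],[0.3,146,-465,0,0],[0.3,146,-465,0,0],[0.3,146,-465,0,0],[0.3,146,-465,0,0],[0.3,146,-465,0,0],[0.3,146,-465,0,0],[0.3,146,-465,50,0],[0.3,146,-465,100,0],[0.3,146,-465,100,0]]])

```text
time_s: 5.1
tcp_pos: [0.4343, 0.3352, 0.1585]
ee_rot: [2.98, 0.982, -0.014]
wrist_force: [-0.9, -0.7, -0.7]
opening: 0.0557
finger_force: 30.0
```

```bash
python3 - <<'E'
from h import *
go([.437,.339,.090-.061]);shot("side","s3",(240,220,380,360),4)
E
```

```text
shift [ 5.1 -1.4 68.4] twist 0 | phi 36.5 tcp [0.4343 0.3352 0.1585] t 5.1 F [-0.9 -0.7 -0.7] open 55.7 j7 -1.92
```

View pics/s3.png

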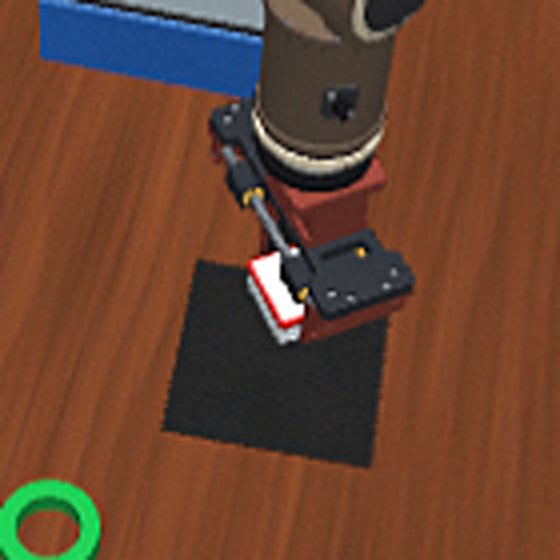

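The tin is held level over the mat, at about (275,295) in the crop. I'll lower it.

Emit:
jog_arm(rows=[[[0.3,3,-1,40,0],[0.3,3,-1,58,0],[0.3,3,-1,62,0],[0.3,3,-1,66,0],[0.3,3,-1,68,0],[0.3,3,-1,68,0]]])

```text
time_s: 5.9
tcp_pos: [0.438, 0.341, 0.0952]
ee_rot: [-2.983, -0.984, -0.001]
wrist_force: [0.1, 0.1, -1.5]
opening: 0.0558
finger_force: 30.0
```

Emit:
jog_arm(rows=[[[0.3,0,0,2,0],[0.3,0,0,4,0],[0.3,0,0,6,0],[0.3,0,0,6,0]]])

```text
time_s: 6.4
tcp_pos: [0.4378, 0.3409, 0.0889]
ee_rot: [2.983, 0.984, 0.0]
wrist_force: [-1.9, -0.8, 4.0]
opening: 0.056
finger_force: 30.0
```

Touching, with 4 N upward. I'll release and rise.

Emit:
jog_arm(rows=[[[0.8,0,0,0,0],[1,0,0,0,0],[1,0,0,0,0],[1,0,0,0,0],[1,0,0,-20,0],[1,0,0,-80,0],[1,0,0,-140,0],[1,0,0,-180,0],[1,0,0,-180,0]]])

```text
time_s: 7.52
tcp_pos: [0.4388, 0.342, 0.2721]
ee_rot: [-2.982, -0.984, -0.01]
wrist_force: [0.1, -0.0, -0.2]
opening: 0.0879
finger_force: 0.0
```

```bash
python3 - <<'E'
from h import *
b=(np.array(cw(-153,0,75)));print(b)
go(b+[0,0,.12],90)
E
```

```text
[ 0.43170191 -0.072065    0.075     ]
 shift [-252.2  328.6   14.5] twist -8.91 | phi 36.5 tcp [0.4388 0.342  0.2721] t 7.53 F [ 0.1 -0.  -0.2] open 87.9 j7 -1.85
```

Emit:
jog_arm(rows=[[[0.45,-252,328,14,-8.91],[0.45,-252,328,14,-8.91],[0.45,-252,328,14,-8.91],[0.45,-252,328,14,-8.91],[0.45,-252,328,14,-8.91],[0.45,-252,328,14,-8.91],[0.45,-252,328,14,-8.91],[0.45,-252,328,14,-8.91],[0.45,-252,328,14,-8.91],[0.45,-252,328,14,-8.91],[0.45,-252,328,14,-8.91]]])

```text
time_s: 8.9
tcp_pos: [0.4307, -0.071, 0.2546]
ee_rot: [-2.218, -2.224, -0.0]
wrist_force: [0.2, 0.1, -0.2]
opening: 0.0396
finger_force: 0.0
```

```bash
python3 - <<'E'
from h import *
go(cw(-153,0,75),90.3)
# tin on mat, from top
im=bot.get_image("top").astype(int)
m=(im.min(2)>190).astype(np.uint8);m[:, :130]=0
k,l,s,c=cv2.connectedComponentsWithStats(m)
for i in range(1,k):
    if s[i,4]>100:print(s[i],c[i],onz("top",c[i],.031))
E
```

```text
shift [ -1.1   1.  118.6] twist -0.03 | phi 90.1 tcp [ 0.4307 -0.071   0.2546] t 8.9 F [ 0.2  0.1 -0.2] open 39.6 j7 -0.04
[300 131  32  32 596] [315.19966443 146.3590604 ] [ 0.80704534 -0.08433383  0.031     ]
[358 139  30  29 598] [372.73411371 153.07023411] [ 0.783523   -0.24020762  0.031     ]
[147 276  27  27 386] [159.8134715 288.7253886] [0.43348083 0.33996922 0.031     ]
```

Tin is on the mat within about 4 mm of centre. Next I grip the bar.

Emit:
jog_arm(rows=[[[0.45,0,1,60,0],[0.45,0,1,100,0],[0.45,0,1,118,0],[0.45,0,1,118,0],[0.45,0,1,118,0],[0,0,1,118,0],[0,0,1,118,0],[0,0,1,118,0],[0,0,1,118,0],[0,0,1,118,0]]])

```text
time_s: 10.2
tcp_pos: [0.4321, -0.0727, 0.137]
ee_rot: [2.221, 2.22, 0.001]
wrist_force: [2.0, -0.9, 2.1]
opening: 0.0091
finger_force: 30.0
```

```bash
python3 - <<'E'
from h import *
go(cw(-153,0,75),90.3)
o,M,_=pose(); L=.259; H=cw(106,0,72.5)
a0=np.arcsin(.0025/.259)
for a in np.linspace(0,1.66,13):
    b=cw(106-259*np.cos(a+a0),0,72.5+259*np.sin(a+a0))-cw(-153,0,75)
    print(round(a,2),(M.T@b*1e3).round(0))
E
```

```text
shift [ 0.6 -0.4  1. ] twist -0.05 | phi 90.0 tcp [ 0.4321 -0.0727  0.137 ] t 10.2 F [ 2.  -0.9  2.1] open 9.1 j7 -0.17
0.0 [0. 0. 0.]
0.14 [  0.   3. -36.]
0.28 [  0.  11. -71.]
0.42 [   0.   23. -104.]
0.55 [   0.   40. -136.]
0.69 [   0.   61. -165.]
0.83 [   0.   86. -190.]
0.97 [   1.  115. -212.]
1.11 [   1.  146. -230.]
1.25 [   1.  179. -243.]
1.38 [   1.  214. -252.]
1.52 [   1.  249. -256.]
1.66 [   1.  285. -255.]
```

Emit:
jog_arm(rows=[[[0,0,1,-18,0],[0,0,3,-36,0],[0,0,6,-54,0],[0,0,11,-71,0],[0,0,16,-88,0],[0,0,23,-104,0],[0,0,31,-120,0],[0,0,40,-136,0],[0,0,50,-151,0],[0,0,61,-165,0],[0,0,73,-178,0],[0,0,86,-190,0]]])

```text
time_s: 11.7
tcp_pos: [0.5159, -0.0725, 0.3264]
ee_rot: [-2.219, -2.218, 0.006]
wrist_force: [-6.8, 0.9, 3.6]
opening: 0.0094
finger_force: 30.0
```

```bash
python3 - <<'E'
from h import *
o,M,_=pose();a0=.01
go(cw(106-259*np.cos(.83+a0),0,72.5+259*np.sin(.83+a0)))
for a in np.linspace(.83,1.66,13):
    b=cw(106-259*np.cos(a+a0),0,72.5+259*np.sin(a+a0))-o["tcp_pos"]+[0,0,.061]
    print(round(a,2),(M.T@b*1e3).round(0))
E
```

```text
shift [ 0.9  2.  -0. ] twist 0 | phi 90.0 tcp [ 0.5159 -0.0725  0.3264] t 11.7 F [-6.8  0.9  3.6] open 9.4 j7 -0.06
0.83 [ 1.  2. -0.]
0.9 [  1.  16. -12.]
0.97 [  1.  30. -22.]
1.04 [  1.  45. -32.]
1.11 [  1.  61. -40.]
1.18 [  1.  77. -48.]
1.25 [  1.  94. -54.]
1.31 [  1. 111. -59.]
1.38 [  2. 129. -63.]
1.45 [  2. 146. -65.]
1.52 [  2. 164. -67.]
1.59 [  2. 182. -67.]
1.66 [  2. 200. -66.]
```

Emit:
jog_arm(rows=[[[0,0,14,-12,0],[0,0,28,-22,0],[0,0,43,-32,0],[0,0,59,-40,0],[0,0,75,-48,0],[0,0,92,-54,0],[0,0,109,-59,0],[0,0,127,-63,0],[0,0,144,-65,0],[0,0,162,-67,0],[0,0,180,-67,0],[0,0,198,-66,0]]])

```text
time_s: 13.2
tcp_pos: [0.7155, -0.072, 0.3921]
ee_rot: [-2.219, -2.22, 0.002]
wrist_force: [-0.9, 0.9, 3.5]
opening: 0.0089
finger_force: 30.0
```

Emit:
jog_arm(rows=[[[0,0,4,0,0],[0.45,0,4,0,0],[0.45,0,4,0,0],[0.45,0,4,0,0],[0.45,0,4,-40,0],[0.45,0,0,-90,0],[0.45,0,-60,-90,0],[0.45,0,-120,-90,0],[0.45,0,-180,-90,0],[0.45,0,-240,-90,0],[0.45,0,-240,-90,0]]])

```text
time_s: 14.58
tcp_pos: [0.4718, -0.0727, 0.484]
ee_rot: [2.221, 2.217, -0.002]
wrist_force: [0.6, 0.1, 0.1]
opening: 0.0394
finger_force: 0.0
```

```bash
python3 - <<'E'
from h import *
go(cw(69,120,62+90),0)
shot("top","t2",(225,160,395,290),4.7);shot("side","s4",(200,90,350,250),3.75)
E
```

```text
shift [122.9 180.6 270.9] twist 14.98 | phi 89.9 tcp [ 0.4718 -0.0727  0.484 ] t 14.57 F [0.6 0.1 0.1] open 39.4 j7 0.02
```

View pics/t2.png

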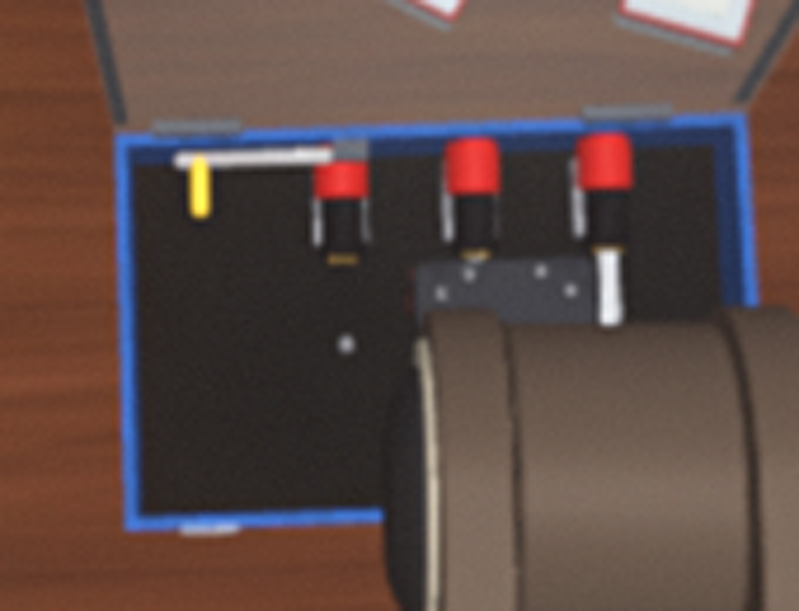

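View pics/s4.png

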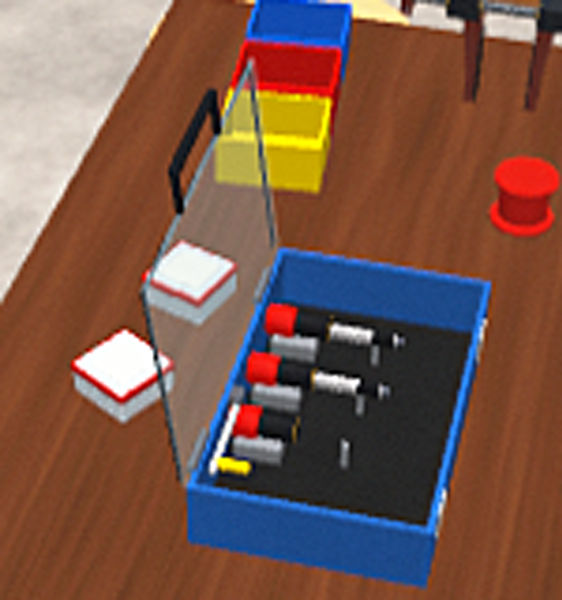

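The cover leans back on its stop. In the top crop the tab is centred at (200,187) and blade 0's white part at (609,287). In the side crop the tab is at (233,466) and blade 0 at (351,334). I'll triangulate these.

```bash
python3 - <<'E'
from h import *
T=lambda *p:T1(p,4.7,225,160);S=lambda *p:S1(p,3.75,200,90)
for n,s,t,e in(("tab",(233,466),(200,187),cw(76,120,66)),):
    print(n,tri(S(*s),T(*t)).round(4),"expect",e.round(4), onz("top",T(*t),.065).round(4))
print("handles mid y at mouth (z .04..)")
for n,p,z,e in(("h2mouth",(343,260),.052,cw(35,40,52)),("h0mouth",(608,249),.052,cw(35,-110,52)),("b0",(609,287),.044,cw(10,-110,44)),("post2",(346,344),.034,cw(-12,40,34)),
  ("NWcorner inner",(132,148),.072,cw(100,160,72)),("h1 red",(472,165),.056,cw(85,-35,56)),("h0red",(604,160),.056,cw(85,-110,56)),("outer far-left",(116,135),.072,cw(106,166,72)),("outer far-right",(746,115),.072,cw(106,-186,72)),("outer near-left",(127,530),.072,cw(-113,166,72))):
    print(n,onz("top",T(*p),z).round(4),e.round(4))
for n,p,z,e in (("b0",(351,334),.041,cw(10,-110,41)),("b1",(337,382),.041,cw(10,-35,41)),("post2",(346,442),.034,cw(-12,40,34))): print("side",n,onz("side",S(*p),z).round(4),e.round(4))
E
```

```text
tab [0.6604 0.0499 0.0609] expect [0.6601 0.0491 0.066 ] [0.6589 0.0496 0.065 ]
handles mid y at mouth (z .04..)
h2mouth [ 0.617  -0.0295  0.052 ] [ 0.6195 -0.0311  0.052 ]
h0mouth [ 0.6191 -0.1787  0.052 ] [ 0.6202 -0.1811  0.052 ]
b0 [ 0.5984 -0.1795  0.044 ] [ 0.5952 -0.1812  0.044 ]
post2 [ 0.5711 -0.0303  0.034 ] [ 0.5725 -0.0314  0.034 ]
NWcorner inner [0.6809 0.0869 0.072 ] [0.6839 0.0892 0.072 ]
h1 red [ 0.6685 -0.1038  0.056 ] [ 0.6699 -0.1059  0.056 ]
h0red [ 0.6692 -0.1782  0.056 ] [ 0.6702 -0.1809  0.056 ]
outer far-left [0.6886 0.0957 0.072 ] [0.6899 0.0952 0.072 ]
outer far-right [ 0.6897 -0.2558  0.072 ] [ 0.6916 -0.2568  0.072 ]
outer near-left [0.4693 0.0939 0.072 ] [0.4709 0.0941 0.072 ]
side b0 [ 0.5999 -0.1769  0.041 ] [ 0.5952 -0.1812  0.041 ]
side b1 [ 0.5983 -0.1044  0.041 ] [ 0.5949 -0.1062  0.041 ]
side post2 [ 0.5738 -0.0331  0.034 ] [ 0.5725 -0.0314  0.034 ]
```

```bash
sed -i 's/^CX,CY,CA=.*/CX,CY,CA=.5843,-.0699,.005/' h.py; python3 - <<'E'
from h import *
go(cw(68,120,62+90),0)
E
```

```text
shift [123.8 175.7 270.9] twist 14.99 | phi 89.9 tcp [ 0.4752 -0.0728  0.4837] t 14.68 F [-0.8 -1.5  0.3] open 39.3 j7 0.02
```

Emit:
jog_arm(rows=[[[0.35,124,60,100,15],[0.35,124,60,150,15],[0.35,124,60,150,15],[0.35,124,60,150,15],[0.35,124,60,150,15],[0.35,124,60,150,15],[0.35,124,100,200,15],[0.35,124,150,240,15],[0.35,124,176,270,15],[0.35,124,176,270,15],[0.35,124,176,270,15],[0.35,124,176,270,15]]])

```text
time_s: 16.18
tcp_pos: [0.6517, 0.0516, 0.2141]
ee_rot: [-3.141, -0.001, -0.003]
wrist_force: [-0.0, 0.5, 0.9]
opening: 0.0308
finger_force: 0.0
```

```bash
python3 - <<'E'
from h import *
go(cw(68,120,62),0.3)
E
```

```text
shift [-0.2  1.2 91.1] twist -0.04 | phi 0.0 tcp [0.6517 0.0516 0.2141] t 16.18 F [-0.   0.5  0.9] open 30.8 j7 -1.86
```

Emit:
jog_arm(rows=[[[0.35,0,1,40,0],[0.35,0,1,70,0],[0.35,0,1,85,0],[0.35,0,1,91,0],[0.35,0,1,91,0],[0,0,1,91,0],[0,0,1,91,0],[0,0,1,91,0],[0,0,1,91,0]]])

```text
time_s: 17.3
tcp_pos: [0.652, 0.0492, 0.1223]
ee_rot: [3.14, -0.002, 0.002]
wrist_force: [-0.3, -4.1, 4.0]
opening: 0.0088
finger_force: 30.0
```

```bash
python3 - <<'E'
from h import *
go(cw(68,120,62),0.3)
for a in np.linspace(0,1.62,13): print(round(a,2),round(85-85*np.cos(a)),round(-85*np.sin(a)))
E
```

```text
shift [-0.3 -1.2 -0.7] twist -0.06 | phi -0.1 tcp [0.652  0.0492 0.1223] t 17.3 F [-0.3 -4.1  4. ] open 8.8 j7 -1.88
0.0 0 0
0.14 1 -11
0.27 3 -23
0.4 7 -33
0.54 12 -44
0.68 19 -53
0.81 26 -62
0.94 35 -69
1.08 45 -75
1.22 55 -80
1.35 66 -83
1.48 78 -85
1.62 89 -85
```

Emit:
jog_arm(rows=[[[0,0,1,-11,0],[0,0,3,-23,0],[0,0,7,-33,0],[0,0,12,-44,0],[0,0,19,-53,0],[0,0,26,-62,0],[0,0,35,-69,0],[0,0,45,-75,0],[0,0,55,-80,0],[0,0,66,-83,0],[0,0,78,-85,0],[0,0,89,-85,0]]])

```text
time_s: 18.8
tcp_pos: [0.6523, -0.0376, 0.2104]
ee_rot: [-3.14, -0.002, -0.006]
wrist_force: [-3.2, 2.1, 13.8]
opening: 0.0089
finger_force: 30.0
```

Emit:
jog_arm(rows=[[[0,0,3,0,0],[0,0,3,0,0]]])

```text
time_s: 19.05
tcp_pos: [0.6523, -0.0404, 0.21]
ee_rot: [-3.14, -0.001, -0.005]
wrist_force: [-2.7, 3.2, 15.6]
opening: 0.009
finger_force: 30.0
```

```bash
python3 - <<'E'
from h import *
go(cw(68,31,147),0.3)
E
```

```text
shift [-0.1 -1.8  2. ] twist -0.04 | phi 0.0 tcp [ 0.6523 -0.0404  0.21  ] t 19.05 F [-2.7  3.2 15.6] open 9.0 j7 -1.71
```

Emit:
jog_arm(rows=[[[0.3,0,0,0,0],[0.3,0,0,0,0],[0.3,0,0,0,0],[0.3,-1,0,-40,0],[0.3,-10,0,-90,0],[0.3,-40,0,-150,0],[0.3,-80,0,-210,0],[0.3,-80,0,-260,0],[0.3,-80,0,-260,0]]])

```text
time_s: 20.18
tcp_pos: [0.5719, -0.0416, 0.4722]
ee_rot: [3.141, -0.001, 0.014]
wrist_force: [0.0, -0.8, -0.4]
opening: 0.0266
finger_force: 0.0
```

```bash
python3 - <<'E'
from h import *
go(cw(142,0,329+60),90.3,"above")
im=bot.get_image("side");cv2.imwrite("pics/s5.png",cv2.resize(im[60:260,190:350,::-1],None,fx=3,fy=3,interpolation=cv2.INTER_CUBIC))
E
```

```text
above shift [154.2  27.5  23.6] twist -15.06 | phi -0.0 tcp [ 0.5719 -0.0416  0.4722] t 20.18 F [ 0.  -0.8 -0.4] open 26.6 j7 -1.65
```

View pics/s5.png

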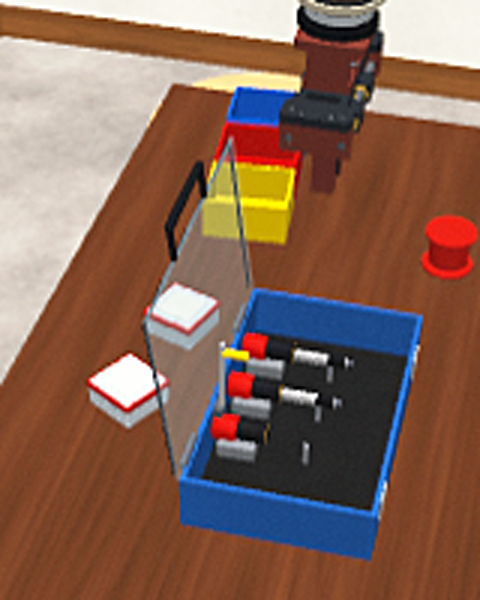

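The stay is upright, with its yellow tab at (233,354) in front of the open cover. Next is the bar again.

Emit:
jog_arm(rows=[[[0.5,40,28,0,-15],[0.5,80,28,0,-15],[0.5,110,28,0,-15],[0.5,130,28,0,-15],[0.5,154,28,0,-15],[0.5,154,28,0,-15],[0.5,154,28,0,-15],[0.5,154,28,0,-15],[0.5,154,28,0,-15],[0.5,154,28,20,-15],[0.5,154,28,24,-15]]])

```text
time_s: 21.6
tcp_pos: [0.7252, -0.07, 0.4388]
ee_rot: [-2.219, -2.219, 0.006]
wrist_force: [0.2, -0.8, -0.4]
opening: 0.044
finger_force: 0.0
```

```bash
python3 - <<'E'
from h import *
go(cw(142,0,329),90.3,"bar")
E
```

```text
bar shift [ 0.8  1.4 48.8] twist -0.05 | phi 90.0 tcp [ 0.7252 -0.07    0.4388] t 21.6 F [ 0.2 -0.8 -0.4] open 44.0 j7 -0.14
```

Emit:
jog_arm(rows=[[[0.5,1,1,25,0],[0.5,1,1,48,0],[0.5,1,1,48,0],[0.5,1,1,48,0],[0,1,1,48,0],[0,1,1,48,0],[0,1,1,48,0],[0,1,1,48,0],[0,1,1,48,0]]])

```text
time_s: 22.72
tcp_pos: [0.7266, -0.0686, 0.3949]
ee_rot: [2.221, 2.221, 0.0]
wrist_force: [0.3, 1.0, 0.3]
opening: 0.0093
finger_force: 30.0
```

```bash
python3 - <<'E'
from h import *
o,M,_=pose()
for a in np.linspace(1.71,1.45,9): print(round(a-.01,2),(M.T@(cw(106-259*np.cos(a),0,72.5+259*np.sin(a))-o["tcp_pos"]+[0,0,.061])*1e3).round(1))
E
```

```text
1.7 [-0.6 -0.3  4.9]
1.67 [-0.6 -8.7  3.9]
1.64 [ -0.6 -17.1   3.1]
1.6 [ -0.7 -25.5   2.6]
1.57 [ -0.7 -33.9   2.4]
1.54 [ -0.8 -42.3   2.4]
1.5 [ -0.8 -50.7   2.8]
1.47 [ -0.9 -59.1   3.4]
1.44 [ -0.9 -67.5   4.2]
```

Emit:
jog_arm(rows=[[[0,0,-8,-1,0],[0,0,-17,-2,0],[0,0,-25,-2.3,0],[0,0,-34,-2.5,0],[0,0,-42,-2.5,0],[0,0,-48,-2.2,0],[0,0,-53,-2,0],[0,0,-57,-1.7,0],[0,0,-57,-1.7,0]]])

```text
time_s: 23.85
tcp_pos: [0.6692, -0.0687, 0.3963]
ee_rot: [-2.222, -2.221, 0.001]
wrist_force: [0.4, -0.4, 0.4]
opening: 0.0093
finger_force: 30.0
```

Emit:
jog_arm(rows=[[[0,0,-2,0.3,0],[0,0,-4,0.5,0],[0,0,-4,0.5,0]]])

```text
time_s: 24.22
tcp_pos: [0.6655, -0.0687, 0.3959]
ee_rot: [2.222, 2.221, 0.0]
wrist_force: [0.7, -1.0, 2.5]
opening: 0.0092
finger_force: 30.0
```

Emit:
jog_arm(rows=[[[0,0,-1.5,0.2,0],[0.2,0,-1.5,0.2,0],[0.45,0,-1.5,0.2,0],[0.45,0,-1.5,0.2,0],[0.45,0,-1.5,-30,0],[0.45,0,-1.5,-70,0],[0.45,0,-50,-80,0],[0.45,0,-110,-80,0],[0.45,0,-170,-80,0],[0.45,0,-200,-80,0],[0.45,0,-200,-80,0]]])

```text
time_s: 25.6
tcp_pos: [0.464, -0.0686, 0.4769]
ee_rot: [2.221, 2.218, -0.001]
wrist_force: [-0.8, -0.2, -0.1]
opening: 0.0398
finger_force: 0.0
```

```bash
python3 - <<'E'
from h import *
go(cw(-60,-110,110),0.3,"b0 back");go(cw(16,-110,100),0.3,"b0 above")
shot("side","s6",(190,60,350,260),3)
E
```

```text
b0 back shift [-110.8   60.6  306.2] twist 14.94 | phi 89.9 tcp [ 0.464  -0.0686  0.4769] t 25.6 F [-0.8 -0.2 -0.1] open 39.8 j7 0.01
b0 above shift [-110.3  136.6  316.3] twist 14.94 | phi 89.9 tcp [ 0.464  -0.0686  0.4769] t 25.6 F [-0.8 -0.2 -0.1] open 39.8 j7 0.01
```

View pics/s6.png

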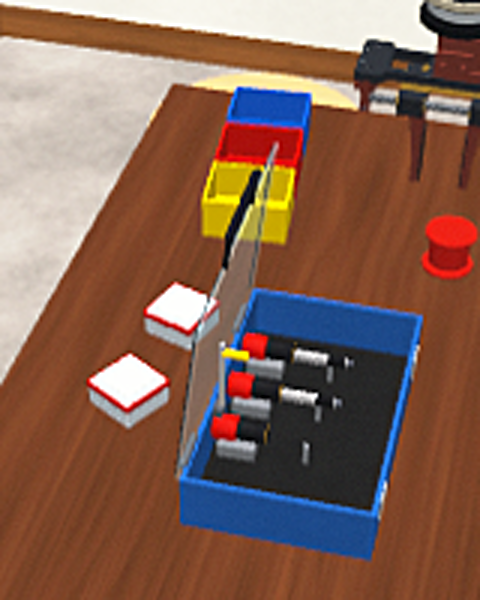

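The cover leans on the upright stay and the bar sits above it. Two blades are present, 0 and 1, and handle 2 is empty. I'll go to blade 0.

Emit:
jog_arm(rows=[[[0.45,-110,60,60,15],[0.45,-110,60,120,15],[0.45,-110,60,180,15],[0.45,-110,60,200,15],[0.45,-110,60,200,15],[0.45,-110,60,200,15],[0.45,-110,60,200,15],[0.45,-110,60,200,15],[0.45,-110,80,260,15],[0.45,-110,100,316,15],[0.45,-110,136,316,15],[0.45,-110,136,316,15]]])

```text
time_s: 27.15
tcp_pos: [0.6041, -0.1773, 0.1575]
ee_rot: [-3.14, -0.003, 0.001]
wrist_force: [-0.1, 0.4, -0.0]
opening: 0.0396
finger_force: 0.0
```

```bash
python3 - <<'E'
from h import *
go(cw(16,-110,39),0.3,"b0"); shot("top","t3",(330,190,400,260),8)
E
```

```text
b0 shift [-3.2  2.6 57.5] twist -0.03 | phi 0.1 tcp [ 0.6041 -0.1773  0.1575] t 27.15 F [-0.1  0.4 -0. ] open 39.6 j7 -1.5
```

Emit:
jog_arm(rows=[[[0.45,-2,2,30,0],[0.45,-2,2,50,0],[0.45,-2,2,58,0],[0.45,-2,2,58,0],[0.45,-2,2,58,0],[0,-2,2,58,0],[0,-2,2,58,0],[0,-2,2,58,0],[0,-2,2,58,0],[0,-2,2,58,0]]])

```text
time_s: 28.45
tcp_pos: [0.5995, -0.1807, 0.102]
ee_rot: [3.141, -0.001, 0.0]
wrist_force: [-0.7, 0.1, 1.8]
opening: 0.0097
finger_force: 30.0
```

```bash
python3 - <<'E'
from h import *
go(cw(16,-110,39),0.3,"b0")
E
```

```text
b0 shift [ 1.3 -0.9  2. ] twist -0.05 | phi -0.0 tcp [ 0.5995 -0.1807  0.102 ] t 28.45 F [-0.7  0.1  1.8] open 9.7 j7 -1.52
```

Emit:
jog_arm(rows=[[[0,-4,0,-1,0],[0,-8,0,-1,0],[0,-14,0,-1,0],[0,-20,0,-1,0],[0,-26,0,-1,0],[0,-32,0,-1,0],[0,-38,0,-1,0],[0,-44,0,-1,0],[0,-48,0,-1,0],[0,-48,0,-1,0]]])

```text
time_s: 29.7
tcp_pos: [0.5512, -0.1807, 0.1029]
ee_rot: [3.142, -0.001, -0.0]
wrist_force: [-0.1, 0.2, -0.2]
opening: 0.0099
finger_force: 30.0
```

```bash
python3 - <<'E'
from h import *
go(cw(16,-110,39),0.3,"b0"); shot("side","s7",(260,160,340,220),8)
E
```

```text
b0 shift [49.6 -0.9  2.9] twist -0.05 | phi -0.0 tcp [ 0.5512 -0.1807  0.1029] t 29.7 F [-0.1  0.2 -0.2] open 9.9 j7 -1.51
```

View pics/s7.png

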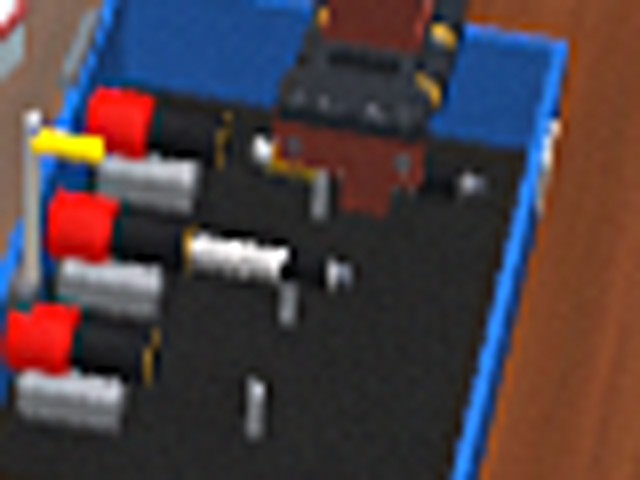

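Blade 0 is out and held level, with its fresh (silver) tip at (265,150) and its used tip at (470,183). I'll compute the offset of the grip and then raise and turn.

```bash
python3 - <<'E'
from h import *
o,_,_=pose()
for p in((256,148),(484,183)): print(onz("side",T1([p],8,260,160)[0],.041).round(4))
print(o["tcp_pos"])
E
```

```text
[ 0.6067 -0.1788  0.041 ]
[ 0.4993 -0.182   0.041 ]
[ 0.55155439 -0.18072523  0.1029308 ]
```

Emit:
jog_arm(rows=[[[0,0,0,-30,0],[0,-5,0,-60,0],[0,-10,0,-75,-1],[0,-10,0,-75,-2.5],[0,-10,0,-75,-4],[0,-10,0,-75,-5.5],[0,-10,0,-75,-7],[0,-10,0,-75,-8.5],[0,-10,0,-75,-10],[0,-10,0,-75,-11.5],[0,-10,0,-75,-13],[0,-10,0,-75,-14.5]]])

```text
time_s: 31.25
tcp_pos: [0.5417, -0.1807, 0.1779]
ee_rot: [2.273, 2.168, 0.0]
wrist_force: [-0.2, -0.4, -0.9]
opening: 0.0098
finger_force: 30.0
```

```bash
python3 - <<'E'
from h import *
go(cw(-42,-110,115),180.0,"b0")
E
```

```text
b0 shift [0.6 1.1 1.9] twist -15.45 | phi 87.3 tcp [ 0.5417 -0.1807  0.1779] t 31.25 F [-0.2 -0.4 -0.9] open 9.8 j7 -0.14
```

Emit:
jog_arm(rows=[[[0,0,0,0,-1.5],[0,0,0,0,-3],[0,0,0,0,-4.5],[0,0,0,0,-6],[0,0,0,0,-7.5],[0,0,0,0,-9],[0,0,0,0,-10.5],[0,0,0,0,-12],[0,0,0,0,-13.5],[0,0,0,0,-15],[0,0,0,0,-15.45],[0,0,0,0,-15.45]]])

```text
time_s: 32.75
tcp_pos: [0.5416, -0.1808, 0.1777]
ee_rot: [0.01, 3.142, 0.0]
wrist_force: [-0.1, 0.9, -0.8]
opening: 0.0097
finger_force: 30.0
```

```bash
python3 - <<'E'
from h import *
t=np.array([.5512,-.1807,.1039-.061]); go(t,180.2,"b0 pre"); go(t+[.05,0.0002,0],180.2,"b0 seat")
E
```

```text
b0 pre shift [-9.6  0.2 73.8] twist -0.09 | phi 179.6 tcp [ 0.5416 -0.1808  0.1777] t 32.75 F [-0.1  0.9 -0.8] open 9.7 j7 1.25
b0 seat shift [-59.6   0.7  73.8] twist -0.09 | phi 179.6 tcp [ 0.5416 -0.1808  0.1777] t 32.75 F [-0.1  0.9 -0.8] open 9.7 j7 1.25
```

Emit:
jog_arm(rows=[[[0,-5,0,35,-0.1],[0,-9,0,60,-0.1],[0,-9,0,74,-0.1],[0,-9,0,74,-0.1],[0,-9,0,74,-0.1]]])

```text
time_s: 33.38
tcp_pos: [0.5508, -0.1806, 0.1045]
ee_rot: [-0.008, 3.141, -0.0]
wrist_force: [-0.4, 0.1, -1.0]
opening: 0.0094
finger_force: 30.0
```

```bash
python3 - <<'E'
from h import *
t=np.array([.5512,-.1807,.1039-.061]); go(t,180.2,"b0 pre"); shot("side","s8",(260,160,340,220),8)
E
```

```text
b0 pre shift [-0.4 -0.1  0.6] twist 0.01 | phi -179.7 tcp [ 0.5508 -0.1806  0.1045] t 33.38 F [-0.4  0.1 -1. ] open 9.4 j7 1.18
```

View pics/s8.png

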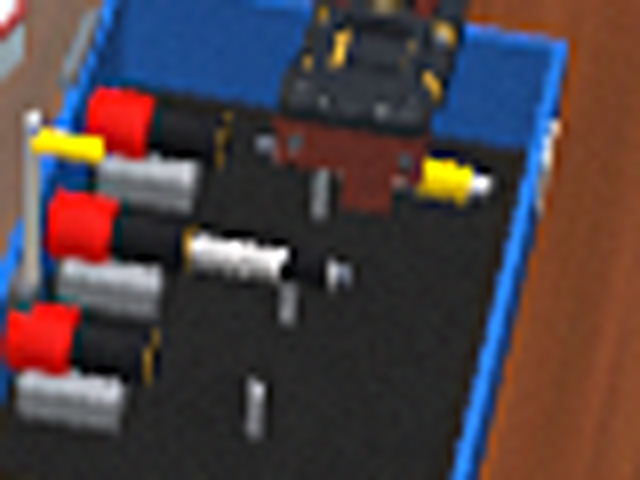

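The blade is turned, with the yellow end towards the robot at (455,180). I'll insert it.

Emit:
jog_arm(rows=[[[0,-4,0,1,0],[0,-9,0,1,0],[0,-14,0,1,0],[0,-19,0,1,0],[0,-24,0,1,0],[0,-29,0,1,0],[0,-34,0,1,0],[0,-39,0,1,0],[0,-44,0,1,0],[0,-47,0,1,0],[0,-47,0,1,0]]])

```text
time_s: 34.8
tcp_pos: [0.5977, -0.1804, 0.1028]
ee_rot: [-0.008, 3.142, 0.0]
wrist_force: [0.6, 0.0, -1.3]
opening: 0.0097
finger_force: 30.0
```

Emit:
jog_arm(rows=[[[0,-2,0,0,0],[0,-3,0,0,0],[0,-4,0,0,0],[0,-5,0,0,0],[0,-6,0,0,0],[0,-6,0,0,0]]])

```text
time_s: 35.55
tcp_pos: [0.6031, -0.1804, 0.1027]
ee_rot: [0.008, -3.141, 0.0]
wrist_force: [-2.4, 0.6, -0.2]
opening: 0.0097
finger_force: 30.0
```

Emit:
jog_arm(rows=[[[0,-1,0,0,0],[0,-2,0,0,0],[0,-3,0,0,0],[0,-3,0,0,0]]])

```text
time_s: 36.05
tcp_pos: [0.6037, -0.1804, 0.1025]
ee_rot: [0.008, -3.135, 0.001]
wrist_force: [-13.4, 0.7, 8.3]
opening: 0.0096
finger_force: 30.0
```

Emit:
jog_arm(rows=[[[0,-2,0,0.5,0],[0.45,-1,0,0.5,0],[0.45,-1,0,0.5,0],[0.45,-1,0,0.5,0],[0.45,0,0,-30,0],[0.45,0,0,-60,0],[0.45,0,0,-60,0]]])

```text
time_s: 36.92
tcp_pos: [0.6079, -0.1803, 0.1652]
ee_rot: [-0.008, 3.137, -0.001]
wrist_force: [-0.9, -0.5, 0.4]
opening: 0.0396
finger_force: 0.0
```

```bash
python3 - <<'E'
from h import *
go(cw(17.5,-36,100),180.3,"b1 above");go(cw(17.5,-36,40),180.3,"b1")
E
```

```text
b1 above shift [ 5.6 74.5  4.1] twist -0.0 | phi -179.7 tcp [ 0.6079 -0.1803  0.1652] t 36.92 F [-0.9 -0.5  0.4] open 39.6 j7 1.25
b1 shift [ 5.9 74.6 64.1] twist -0.0 | phi -179.7 tcp [ 0.6079 -0.1803  0.1652] t 36.92 F [-0.9 -0.5  0.4] open 39.6 j7 1.25
```

Emit:
jog_arm(rows=[[[0.45,6,40,4,0],[0.45,6,74.5,4,0],[0.45,6,74.5,20,0],[0.45,6,74.5,45,0],[0.45,6,74.5,62,0],[0.45,6,74.5,62,0],[0.45,6,74.5,62,0],[0,6,74.5,62,0],[0,6,74.5,62,0],[0,6,74.5,62,0],[0,6,74.5,62,0],[0,6,74.5,62,0]]])

```text
time_s: 38.42
tcp_pos: [0.6002, -0.106, 0.1011]
ee_rot: [-0.008, 3.141, -0.0]
wrist_force: [-1.1, -0.1, 3.0]
opening: 0.0096
finger_force: 30.0
```

```bash
python3 - <<'E'
from h import *
go(cw(16,-36,40),180.3,"b1")
E
```

```text
b1 shift [-0.2  0.2  0.1] twist -0.0 | phi -179.7 tcp [ 0.6002 -0.106   0.1011] t 38.42 F [-1.1 -0.1  3. ] open 9.6 j7 1.06
```

Gripped. Pull it out (tool +x is now towards the robot).

Emit:
jog_arm(rows=[[[0,4,0,-1,0],[0,8,0,-1,0],[0,14,0,-1,0],[0,20,0,-1,0],[0,26,0,-1,0],[0,32,0,-1,0],[0,38,0,-1,0],[0,44,0,-1,0],[0,48,0,-1,0],[0,48,0,-1,0],[0,48,0,-1,0]]])

```text
time_s: 39.8
tcp_pos: [0.5523, -0.1063, 0.1019]
ee_rot: [-0.007, 3.141, -0.0]
wrist_force: [-0.4, -0.1, -2.1]
opening: 0.0097
finger_force: 30.0
```

```bash
python3 - <<'E'
from h import *
go(cw(-32,-36,40),180.3,"b1");shot("side","s9",(260,160,340,220),8)
E
```

```text
b1 shift [-0.2  0.2  0.9] twist -0.0 | phi -179.7 tcp [ 0.5523 -0.1063  0.1019] t 39.8 F [-0.4 -0.1 -2.1] open 9.7 j7 1.04
```

View pics/s9.png

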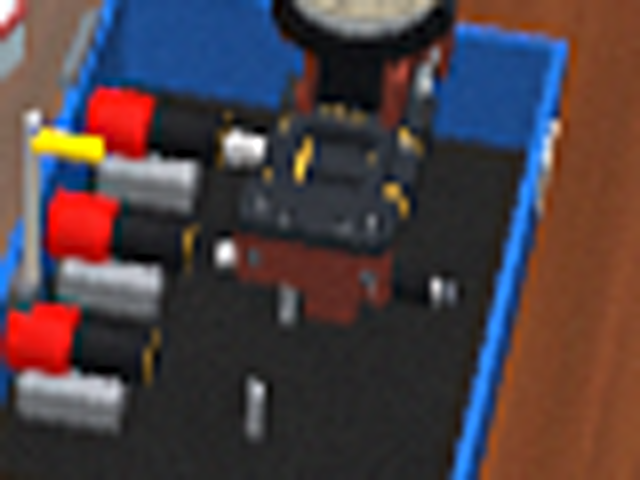

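Blade 1 is out, its fresh tip at (220,252) and its used tip at (450,292). Raise and turn it.

Emit:
jog_arm(rows=[[[0,0,0,-30,0],[0,8,0,-60,0],[0,15,0,-80,1],[0,15,0,-80,2.5],[0,15,0,-80,4],[0,15,0,-80,5.5],[0,15,0,-80,7],[0,15,0,-80,8.5],[0,15,0,-80,10],[0,15,0,-80,11.5],[0,15,0,-80,13],[0,15,0,-80,14.5]]])

```text
time_s: 41.35
tcp_pos: [0.5373, -0.106, 0.1819]
ee_rot: [2.162, 2.279, 0.0]
wrist_force: [0.3, 0.3, -1.1]
opening: 0.0097
finger_force: 30.0
```

```bash
python3 - <<'E'
from h import *
for p in((212,252),(459,292)): print(onz("side",T1([p],8,260,160)[0],.041).round(4))
go([.552,-.106,.042],0.3)
E
```

```text
[ 0.6109 -0.1034  0.041 ]
[ 0.498  -0.1061  0.041 ]
 shift [-0.8 14.7 78.9] twist 15.45 | phi 93.0 tcp [ 0.5373 -0.106   0.1819] t 41.35 F [ 0.3  0.3 -1.1] open 9.7 j7 -0.19
```

Emit:
jog_arm(rows=[[[0,0,0,0,1.5],[0,0,0,0,3],[0,0,0,0,4.5],[0,0,0,0,6],[0,0,0,0,7.5],[0,0,0,0,9],[0,0,0,0,10.5],[0,0,0,0,12],[0,0,0,0,13.5],[0,0,0,0,15],[0,0,0,0,15.45],[0,0,0,0,15.45]]])

```text
time_s: 42.85
tcp_pos: [0.5373, -0.1059, 0.1819]
ee_rot: [-3.142, -0.018, -0.0]
wrist_force: [0.3, -0.7, -0.5]
opening: 0.01
finger_force: 30.0
```

```bash
python3 - <<'E'
from h import *
go([.5515,-.1063,.0425],0.3)
E
```

```text
shift [14.2  0.6 78.4] twist 0.06 | phi 0.7 tcp [ 0.5373 -0.1059  0.1819] t 42.85 F [ 0.3 -0.7 -0.5] open 10.0 j7 -1.59
```

Emit:
jog_arm(rows=[[[0,5,0.3,35,0.05],[0,10,0.3,60,0.05],[0,14,0.3,78,0.05],[0,14,0.3,78,0.05],[0,14,0.3,78,0.05]]])

```text
time_s: 43.48
tcp_pos: [0.5513, -0.1064, 0.1044]
ee_rot: [3.142, 0.008, 0.001]
wrist_force: [-0.0, -0.8, -1.0]
opening: 0.0096
finger_force: 30.0
```

```bash
python3 - <<'E'
from h import *
go([.5515,-.1063,.0425],0.3)
im=bot.get_image("side");cv2.imwrite("pics/s10.png",cv2.resize(im[160:220,260:340,::-1],None,fx=8,fy=8))
# yellow/white pixels beside gripper
hsv=cv2.cvtColor(im,cv2.COLOR_RGB2HSV);s=hsv[160:220,260:340]
ys,xs=np.where((abs(s[...,0].astype(int)-29)<5)&(s[...,1]>150)&(s[...,2]>130));print(sorted(zip((xs*8).tolist(),(ys*8).tolist())))
E
```

```text
shift [ 0.2 -0.1  0.9] twist 0.0 | phi 0.3 tcp [ 0.5513 -0.1064  0.1044] t 43.48 F [-0.  -0.8 -1. ] open 9.6 j7 -1.64
[(32, 136), (32, 144), (40, 128), (40, 136), (40, 144), (48, 136), (48, 144), (56, 136), (56, 144), (64, 136), (64, 144), (72, 136), (72, 144), (72, 152), (80, 136), (80, 144), (80, 152), (88, 136), (88, 144), (88, 152), (96, 144), (96, 152), (392, 264), (392, 272), (392, 280), (392, 288), (400, 264), (400, 272), (400, 280), (400, 288), (408, 264), (408, 272), (408, 280), (408, 288), (416, 272), (416, 280), (416, 288), (424, 272), (424, 280), (424, 288), (432, 272), (432, 280), (432, 288)]
```

The yellow band is now on the robot side at about (412,276), and the blade is level. I'll insert it.

Emit:
jog_arm(rows=[[[0,4,0,2,0],[0,9,0,2,0],[0,14,0,2,0],[0,19,0,2,0],[0,24,0,2,0],[0,29,0,2,0],[0,34,0,2,0],[0,39,0,2,0],[0,44,0,2,0],[0,48,0,2,0],[0,50,0,2,0],[0,50,0,2,0]]])

```text
time_s: 45.02
tcp_pos: [0.6012, -0.1062, 0.1018]
ee_rot: [3.142, 0.008, 0.0]
wrist_force: [-0.1, 0.0, -0.7]
opening: 0.0095
finger_force: 30.0
```

Emit:
jog_arm(rows=[[[0,1,0,0,0],[0,2,0,0,0],[0,3,0,0,0],[0,3,0,0,0]]])

```text
time_s: 45.52
tcp_pos: [0.6021, -0.1062, 0.1013]
ee_rot: [3.141, 0.008, -0.007]
wrist_force: [-8.8, 0.5, 2.8]
opening: 0.0096
finger_force: 30.0
```

Emit:
jog_arm(rows=[[[0,1,0,0.3,0],[0,2,0,0.3,0],[0.45,1,0,0.3,0],[0.45,0,0,0,0],[0.45,0,0,0,0],[0.45,-2,0,-40,0],[0.45,-20,0,-100,0],[0.45,-80,0,-150,0],[0.45,-140,60,-150,0],[0.45,-200,120,-150,0],[0.45,-200,160,-150,0],[0.45,-200,160,-150,0]]])

```text
time_s: 47.02
tcp_pos: [0.4028, -0.2705, 0.2524]
ee_rot: [3.14, 0.0, 0.001]
wrist_force: [0.2, -0.2, 0.2]
opening: 0.0395
finger_force: 0.0
```

```bash
python3 - <<'E'
from h import *
go(cw(-60,-110,60),0.3)
s=bot.get_image("side")[130:250,230:350,::-1];t=bot.get_image("top")[:,120:400,::-1]
a=cv2.resize(s,None,fx=3.2,fy=3.2,interpolation=cv2.INTER_CUBIC);b=cv2.resize(t,(256*420//420,384));
b=cv2.resize(t[130:330],None,fx=1.45,fy=1.92);cv2.imwrite("pics/f.png",np.hstack([a,b]));print(a.shape,b.shape)
for i,y in((0,-110),(1,-35)): print(i,"expected fresh tip side px in crop",((proj("side",cw(-39,y,39))-[230,130]+.5)*3.2-.5).round(), "top raw",proj("top",cw(-39,y,39)).round(1))
E
```

```text
shift [122.  -90.5 131.3] twist -0.05 | phi 0.0 tcp [ 0.4028 -0.2705  0.2524] t 47.02 F [ 0.2 -0.2  0.2] open 39.5 j7 -1.14
(384, 384, 3) (384, 406, 3)
0 expected fresh tip side px in crop [[249. 164.]] top raw [[355.1 240.6]]
1 expected fresh tip side px in crop [[237. 207.]] top raw [[326.8 241.5]]
```

View pics/f.png

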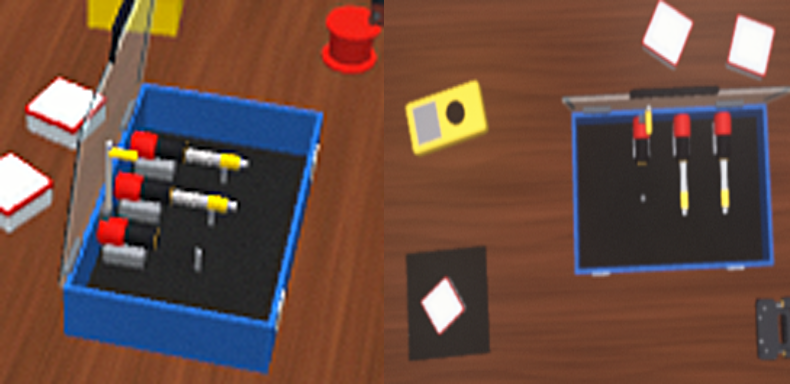

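Both yellow ends face the robot: in the left half of the picture the tips are at (248,162) and (238,206), within a pixel of where seated tips should be. The tin is on the mat and the cover is propped. A nudge with closed fingers will confirm that both blades are home.

```bash
python3 - <<'E'
from h import *
go(cw(-66,-110,39),0.3,"low");go(cw(-66,-110,100),0.3,"hi")
E
```

```text
low shift [115.3 -90.  152.1] twist -0.05 | phi -0.0 tcp [ 0.4035 -0.2699  0.2522] t 47.12 F [ 0.7 -0.  -0.3] open 39.4 j7 -1.14
hi shift [115.3 -89.9  91.1] twist -0.05 | phi -0.0 tcp [ 0.4035 -0.2699  0.2522] t 47.12 F [ 0.7 -0.  -0.3] open 39.4 j7 -1.14
```

Emit:
jog_arm(rows=[[[0,115,-90,30,0],[0,115,-90,60,0],[0,115,-90,100,0],[0,115,-90,130,0],[0,115,-90,150,0],[0,115,-90,150,0],[0,119,-90,150,0],[0,123,-90,150,0],[0,126,-90,150,0],[0,128,-90,150,0],[0,128,-90,150,0]]])

```text
time_s: 48.5
tcp_pos: [0.5326, -0.1766, 0.102]
ee_rot: [3.141, 0.008, 0.0]
wrist_force: [0.2, 0.3, -0.2]
opening: 0.0007
finger_force: 0.0
```

Emit:
jog_arm(rows=[[[0,1,0,0,0],[0,2,0,0,0],[0,3,0,0,0],[0,3,0,0,0]]])

```text
time_s: 49.0
tcp_pos: [0.5355, -0.1765, 0.1018]
ee_rot: [3.142, 0.008, -0.0]
wrist_force: [-0.6, -0.1, -0.3]
opening: 0.0005
finger_force: 0.0
```

Emit:
jog_arm(rows=[[[0,1,2,0,0],[0,2,3,0,0],[0,3,3,0,0],[0,3,3,0,0]]])

```text
time_s: 49.5
tcp_pos: [0.5362, -0.1792, 0.1014]
ee_rot: [-3.141, -0.007, 0.008]
wrist_force: [-7.8, 3.1, 6.8]
opening: 0.0001
finger_force: 4.3
```

Emit:
jog_arm(rows=[[[0,1,0,0,0],[0,2,0,0,0],[0,2,0,0,0]]])

```text
time_s: 49.88
tcp_pos: [0.5366, -0.1793, 0.1011]
ee_rot: [-3.141, -0.007, 0.014]
wrist_force: [-14.0, 2.3, 9.6]
opening: 0.0006
finger_force: 6.9
```

Blade 0 is firm at exactly the expected place. Next is blade 1.

Emit:
jog_arm(rows=[[[0,-10,0,0,0],[0,-16,0,0,0],[0,-16,-40,0,0],[0,-16,-74,0,0],[0,-16,-74,0,0],[0,-10,-74,0,0],[0,-6,-74,0,0],[0,-4,-74,0,0],[0,-3,-74,0,0],[0,-3,-74,0,0]]])

```text
time_s: 51.12
tcp_pos: [0.5356, -0.1066, 0.1015]
ee_rot: [3.141, 0.005, -0.006]
wrist_force: [-6.0, -0.7, 3.7]
opening: 0.0004
finger_force: 2.9
```

Emit:
jog_arm(rows=[[[0,1,0,0,0],[0,2,0,0,0],[0,3,0,0,0],[0,3,0,0,0]]])

```text
time_s: 51.62
tcp_pos: [0.5363, -0.1067, 0.1011]
ee_rot: [3.141, 0.005, -0.014]
wrist_force: [-12.9, -0.6, 11.2]
opening: 0.0006
finger_force: 6.7
```

Both are home. I'll withdraw and do a final check.

Emit:
jog_arm(rows=[[[0,-10,0,0,0],[0,-20,0,0,0],[0,-20,0,-50,0],[0,-20,0,-110,0],[0,-60,30,-170,0],[0,-110,80,-200,0],[0,-150,140,-200,0],[0,-150,200,-200,0],[0,-150,240,-200,0],[0,-150,240,-200,0]]])

```text
time_s: 52.88
tcp_pos: [0.3894, -0.3507, 0.3019]
ee_rot: [3.139, -0.003, 0.001]
wrist_force: [1.0, 0.2, -0.2]
opening: 0.0005
finger_force: 0.0
```

```bash
python3 - <<'E'
from h import *
im=bot.get_image("top").astype(int)
m=(im.min(2)>190).astype(np.uint8);m[:, :130]=0
k,l,s,c=cv2.connectedComponentsWithStats(m)
for i in range(1,k):
    if s[i,4]>100:print(s[i],c[i],onz("top",c[i],.031))
ref=cv2.imread("pics/f.png")[:,384:];cur=cv2.resize(im.astype(np.uint8)[130:330,120:400,::-1],None,fx=1.45,fy=1.92)
d=cv2.absdiff(ref,cur).max(2)>60;print("changed px x-range",[ (np.where(d[:, a:a+50])[0].size) for a in range(0,406,50)])
sd=bot.get_image("side");hs=cv2.cvtColor(sd,cv2.COLOR_RGB2HSV)[160:220,260:300]
ys,xs=np.where((abs(hs[...,0].astype(int)-29)<5)&(hs[...,1]>150)&(hs[...,2]>130));print(sorted(set(zip((xs+260).tolist(),(ys+160).tolist()))))
E
```

```text
[ 346    0   39   48 1041] [363.1690682   20.69836695] [ 1.16392732 -0.23157702  0.031     ]
[ 130   19  118   78 4629] [190.1823288   59.58976021] [1.06531662 0.25619302 0.031     ]
[403  35  14  14 122] [408.36885246  40.6147541 ] [ 1.10087213 -0.35459735  0.031     ]
[299 131  33  32 612] [315.21732026 146.41339869] [ 0.80689177 -0.08437664  0.031     ]
[358 139  30  29 614] [372.80618893 153.03420195] [ 0.78361726 -0.24040812  0.031     ]
[137 274  27  27 404] [150.21287129 287.39356436] [0.43769387 0.36532356 0.031     ]
changed px x-range [823, 932, 0, 0, 0, 0, 123, 107, 56]
[(264, 177), (264, 178), (265, 176), (265, 177), (265, 178), (266, 177), (266, 178), (267, 177), (267, 178), (268, 177), (268, 178), (269, 177), (269, 178), (269, 179), (270, 177), (270, 178), (270, 179), (271, 177), (271, 178), (271, 179), (272, 178), (272, 179), (295, 191), (295, 192), (295, 193), (295, 194), (296, 191), (296, 192), (296, 193), (297, 191), (297, 192), (297, 193), (297, 194), (298, 191), (298, 192), (298, 193), (298, 194), (298, 195), (299, 178), (299, 179), (299, 192), (299, 193), (299, 194), (299, 195)]
```

The tin has been knocked about 26 mm aside. I'll put it back in the middle.

```bash
python3 - <<'E'
from h import *
im=bot.get_image("top").astype(int);m=(im.min(2)>190)
m[:270]=0;m[305:]=0;m[:,:133]=0;m[:,190:]=0
P=np.argwhere(m)[:,::-1].astype(np.float32);B=cv2.boxPoints(cv2.minAreaRect(P));W=np.array([onz("top",p,.031) for p in B])
print(W.round(4),W.mean(0),np.degrees(np.arctan2(*(W[1]-W[0])[[1,0]])),np.degrees(np.arctan2(*(W[2]-W[1])[[1,0]])))
sd=bot.get_image("side").astype(int);q=(sd.min(2)>175);q[:270]=0;q[345:]=0;q[:,:270]=0;q[:,345:]=0
c=np.argwhere(q)[:,::-1].mean(0);print("side",c,onz("side",c,.031),q.sum(),"tri",tri(c,P.mean(0)))
B=cv2.boxPoints(cv2.minAreaRect(np.argwhere(q)[:,::-1].astype(np.float32)));W=np.array([onz("side",p,.031) for p in B]);print(W.mean(0))
e=np.array([.4385,.364,.025]);go(e+[0,0,.12],36.5);print(bot.get_obs()["joints"].round(2))
E
```

```text
[[0.4433 0.4035 0.031 ]
 [0.4744 0.3602 0.031 ]
 [0.4324 0.3289 0.031 ]
 [0.4016 0.3721 0.031 ]] [0.43793318 0.3661886  0.031     ] -54.23548198053837 -143.3004518588383
side [308.12386707 313.71299094] [0.43948433 0.37168061 0.031     ] 331 tri [0.43869152 0.3679622  0.02521919]
[0.4378665  0.37376538 0.031     ]
 shift [  51.4 -708.3   96.2] twist -6.02 | phi 0.4 tcp [ 0.3917 -0.3447  0.3017] t 53.08 F [ 1.  -0.7  0.7] open 0.4 j7 -0.97
[ 0.73  0.24 -0.12  1.84  0.03  1.06 -0.97]
```

Emit:
jog_arm(rows=[[[1,50,-60,0,-1.5],[1,50,-120,0,-3],[1,50,-180,0,-4.5],[1,50,-240,0,-6],[1,50,-300,0,-6],[1,50,-360,0,-6],[1,50,-420,0,-6],[1,50,-480,0,-6],[1,50,-540,0,-6],[1,50,-600,0,-6],[1,50,-660,0,-6],[1,50,-710,0,-6]]])

```text
time_s: 54.58
tcp_pos: [0.4355, 0.3676, 0.3021]
ee_rot: [-2.983, -0.984, -0.001]
wrist_force: [0.2, 0.3, -0.4]
opening: 0.0878
finger_force: 0.0
```

```bash
python3 - <<'E'
from h import *
go([.438,.367,.0275],36.3)
E
```

```text
shift [  1.5   2.1 213.6] twist 0.03 | phi 36.5 tcp [0.4355 0.3676 0.3021] t 54.58 F [ 0.2  0.3 -0.4] open 87.8 j7 -1.95
```

Emit:
jog_arm(rows=[[[1,1.5,2,60,0],[1,1.5,2,120,0],[1,1.5,2,170,0],[1,1.5,2,200,0],[1,1.5,2,211,0],[1,1.5,2,211,0],[1,1.5,2,211,0],[0.3,1.5,2,211,0],[0.3,1.5,2,211,0],[0.3,1.5,2,211,0],[0.3,1.5,2,211,0],[0.3,1.5,2,211,0]]])

```text
time_s: 56.08
tcp_pos: [0.4402, 0.3636, 0.0911]
ee_rot: [-2.985, -0.978, -0.001]
wrist_force: [-0.7, 0.9, 4.0]
opening: 0.0556
finger_force: 30.0
```

```bash
python3 - <<'E'
from h import *
go([.437,.339,.0275+.01],36.3)
E
```

```text
shift [-17.1  17.9  -7.4] twist -0.0 | phi 36.3 tcp [0.4402 0.3636 0.0911] t 56.08 F [-0.7  0.9  4. ] open 55.6 j7 -2.11
```

Held. I'll lift it a little, move it, and lower it back to TCP z 0.091.

Emit:
jog_arm(rows=[[[0.3,0,0,-8,0],[0.3,0,0,-14,0],[0.3,-8,9,-14,0],[0.3,-17,18,-14,0],[0.3,-17,18,-14,0],[0.3,-17,18,-8,0],[0.3,-17,18,-3,0],[0.3,-17,18,0,0],[0.3,-17,18,0,0]]])

```text
time_s: 57.2
tcp_pos: [0.4368, 0.3389, 0.0911]
ee_rot: [2.985, 0.979, -0.001]
wrist_force: [-1.4, -3.0, 5.6]
opening: 0.0559
finger_force: 30.0
```

Emit:
jog_arm(rows=[[[0.8,0,0,0,0],[1,0,0,0,0],[1,0,0,0,0],[1,0,0,0,0],[1,0,0,-30,0],[1,0,0,-90,0],[1,0,0,-150,0],[1,0,0,-200,0],[1,-60,60,-200,0],[1,-120,120,-200,0],[1,-160,160,-200,0],[1,-160,160,-200,0]]])

```text
time_s: 58.7
tcp_pos: [0.4021, 0.1122, 0.2909]
ee_rot: [2.985, 0.974, -0.0]
wrist_force: [0.7, 0.0, 0.3]
opening: 0.0878
finger_force: 0.0
```

Emit:
jog_arm(rows=[[[1,0,0,0,0],[1,0,0,0,0],[1,0,0,0,0],[1,0,0,0,0]]])

```text
time_s: 59.2
tcp_pos: [0.4029, 0.1161, 0.2907]
ee_rot: [-2.984, -0.981, 0.0]
wrist_force: [0.3, 0.0, -1.1]
opening: 0.0879
finger_force: 0.0
```

```bash
python3 - <<'E'
from h import *
im=bot.get_image("top").astype(int)
m=(im.min(2)>190).astype(np.uint8);m[:, :130]=0;m[:120]=0
k,l,s,c=cv2.connectedComponentsWithStats(m)
for i in range(1,k):
    if s[i,4]>100:print(s[i],c[i],onz("top",c[i],.031))
r0=cv2.imread("pics/top0.png").astype(int)[:,:,::-1]
for n,b in(("meter",(130,165,195,215)),("tape",(80,228,112,258)),("spool",(445,250,490,290))):
    x0,y0,x1,y1=b;print(n,(abs(im-r0)[y0:y1,x0:x1].max(2)>60).sum())
r=cv2.imread("pics/f.png")[:,:384];sd=cv2.resize(bot.get_image("side")[130:250,230:350,::-1],None,fx=3.2,fy=3.2,interpolation=cv2.INTER_CUBIC)
print("side case diff",(cv2.absdiff(r,sd).max(2)>60)[:,:330].sum())
E
```

```text
[299 131  33  32 612] [315.21732026 146.41339869] [ 0.80689177 -0.08437664  0.031     ]
[358 139  30  29 614] [372.80618893 153.03420195] [ 0.78361726 -0.24040812  0.031     ]
[147 275  27  27 406] [159.84236453 287.87192118] [0.43570734 0.33990417 0.031     ]
meter 0
tape 0
spool 0
side case diff 2361
```

```bash
python3 -c "
from plant import bot
print(bot.job_done())"
```

```text
the job is handed in; nothing more can be done
None
```

Job handed in at about 59 s, no verdict returned: the tin is back mid-mat after being knocked about 26 mm aside, the cover is propped on its stay, blades 0 and 1 are reversed and fully home with yellow ends out (handle 2 was empty), and the camera check showed the meter, spool and tape unmoved.

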